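# Put the screwdrivers and try square back in their cut-outs

## Robot

A 6-joint arm with a two-finger parallel gripper is mounted at the origin on the work surface. World frame = base frame: x ahead of the robot, y to its left, z up, the work surface at z = 0. Lengths are in m, angles in rad, forces in N, time in s.
With the tool pointing down it reaches from about 0.225 to 0.875 m from the base axis. Payload 3.4 kg.
Tool frame: the origin (TCP) lies on the centre line of the jaws, within the pads' length; the fingertips stand 11 mm ahead of it and the grasp point (between the pads) lies 8 mm behind it; z points along the fingers, y is the line along which they close (so a half turn about z gives the same grasp; the last joint's range is limited). The gripper opens to 85 mm and grips with 20 to 120 N. Pads are 22 mm wide; open, the fingers measure 114 mm over their backs; the gripper's body (76 mm by 85 mm) begins 54 mm behind the grasp point. The pads swing forward as they close: fully open they stand 13 mm farther back than shut.
Start: joints at [0.983, 0.276, 1.505, -0, 1.361, -0.121], TCP at [0.259, 0.514, 0.242] pointing down, gripper open.
Joint ranges: [-2.89, 2.89], [-0.75, 2.08], [0.22, 2.7], [-1.18, 4.32], [0.11, 2.71], [-2.7, 2.7]. Speed limits (rad/s): [2.57, 2.57, 3.14, 3.14, 3.14, 3.14].

## Interface

Orientations are given as a unit quaternion [w, x, y, z].
In Python, from rig import manip, eyes, job gives the robot as it stands.
- The arm moves only by the tool drive_tool, never from a script. Its argument "rows" is a list of rows, each a list of 3 entries, a list of its own where there are three numbers: the turn, a rotation vector about the world's x, y, z in rad, then the shift along the world's x, y, z in cm, then the finger opening in cm, from 0 to 8.54. A call has 1 to 8 rows; each row shifts and turns the commanded pose from where the row before left it; what a row does not reach is not made up. A row lasts 1/8 s, in which the tool goes at most 62.5 mm and 10.7 degrees, less where a joint would pass 70% of its speed; a pose out of reach is approached as far as the arm can. A call is refused whole if a number of a shift passes 6.25 or a number of a turn 0.188, either way. A call with a gripper value outside its range is refused whole. The fingers move at their own pace and stop on an object; "force" is the grip in N (left out, the last holds). Time passes only in rows, so rows that do not move let the fingers close. It gives the time, the measured TCP pose, the force, the opening and the grip force at its end, in the units of the state.
- manip.get_state(): the state, without advancing time (a new reading comes with each control period).
- eyes.get_image(name): name is "scene" or "side" or "wrist"; returns the picture (384x512x3 uint8, red, green, blue); there is no depth.
- eyes.get_calibration(name): a dict with "camera_matrix" (3x3 intrinsics, pixels), "view" (4x4, takes a point from world to camera coordinates). Camera axes: x right, y up, looking along -z (the intrinsics and any distortion apply to the point x, -y, -z); pixel columns grow to the right and rows downward; lengths in m; the calibration is good to about 2 mm. The wrist camera is an equidistant fisheye: a pixel r from the principal point sees the ray r / f radians off the axis. A picture is of the moment at which its call begins: read the wrist's pose just before it. get_calibration takes no time and is no camera call; for the wrist camera it gives the pose at the moment of the call.
- job.sign_off(): hands the job in; it is judged then, once.
The state is a dict: "clock": time; "qpos": joint angles; "qd": joint speeds; "effort": joint torques, N m; "position": TCP position; "ee_rot": TCP orientation; "contact_force": force on the tool from outside, world axes, zero at the start; "moment": the same for the moment, N m; "width": finger opening in m; "gripper_force": force on a finger pad.
Only numpy, scipy, OpenCV 4.12 (cv2) and the standard library are available. Lean on these libraries where they do the work, as an engineer would, in place of code of your own. Each camera call takes 0.05 s, during which the arm holds its last target. There are 200 camera calls.

## Task

Put the tool kit away: the short screwdriver has been left in the long screwdriver's cut-out, so move it to its own shorter one, and lay the long screwdriver and the steel try square in theirs, each flat on the floor of its cut-out. Lay the tools down rather than letting them fall, and leave the battery holder in the tray and the other things on the desk where they are.

Things in the scene. Friction and masses are not known exactly. Their poses are not given: they have to be found in the camera images.
- long_c (a point): long screwdriver, 100 g, loose on the desk: yellow squared handle 95 x 26 x 26 mm, steel shaft 6 mm thick and 105 mm long. Point: centre of the handle, half-way up, on the shaft's line; x from handle to tip. The handle lies flat, the shaft floats level 10 mm over the surface. Grip across the handle's middle.
- short_c (a point): short screwdriver, 70 g, at the start in the long one's cut-out: yellow squared handle 70 x 26 x 26 mm, steel shaft 6 mm thick and 50 mm long. Point: centre of the handle, half-way up, on the shaft's line; x from handle to tip. The handle lies flat, the shaft floats level 10 mm over the surface. Grip across the handle's middle.
- square_c (a point): steel try square, 220 g, on the desk: stock 90 x 20 x 14 mm high; flat blade 22 mm wide, 3 mm thick, stands out 80 mm from its +y side at its +x end (x 23 to 45, y 10 to 90, 5.5 to 8.5 mm up). Point: centre of the stock, half-way up; x along the stock, y along the blade. Lies on its stock. Grip across the stock, best at x = -14 mm, clear of the blade.
- tray: fixed plywood kit tray 230 (x) x 326 (y) x 24 mm high, origin under its centre, x away from the robot. It holds three panels with cut-outs 15 mm deep: panel top 21 mm, cut-out floor 6 mm above the desk. Small black outlines label them. The +y panel (146 mm wide) has the try square's cut-out and the battery holder; the two screwdriver panels (218 x 84 mm) lie beside it in either order.
- long_seat (a point): home of the long screwdriver in its cut-out: handle bay 103 x 34 mm, then shaft channel 105 x 14 mm, along the middle line of its panel. Point: where the handle's centre lies at home, 13 mm over the cut-out's floor; x from handle to tip, z up. A finger trough 56 mm long in x, at floor level, crosses the whole panel here.
- short_seat (a point): home of the short screwdriver in its cut-out: handle bay 78 x 34 mm, then shaft channel 50 x 14 mm, along the middle line of its panel. Point: where the handle's centre lies at home, 13 mm over the cut-out's floor; x from handle to tip, z up. A finger trough 56 mm long in x, at floor level, crosses the whole panel here.
- square_seat (a point): home of the try square: L-shaped cut-out, stock bay 98 x 28 mm, blade bay 30 mm wide reaching 84 mm out of it. Point: where the stock's centre lies at home, 7 mm over the cut-out's floor; x along the stock, y along the blade, z up. A finger trough at floor level, 50 mm long in x and centred at x = -14 mm, crosses the stock bay, with 25 mm or more free beside the stock on both sides.
- battery_c (a point): bystander: black holder with four AA cells, 62 x 58 x 16 mm, in its square recess in the tray beyond the try square's cut-out; this point is its centre.
- saw_c (a point): bystander: coping saw, wooden handle and steel bow, 300 x 140 x 28 mm, at the right-hand side (-y) of the desk; this point is on its blade line.
- motor_c (a point): bystander: white gear motor 76 x 22 x 19 mm beyond the tray's left far corner; this point is near its centre.
- marker_c (a point): bystander: black marker pen 130 x 13 mm beyond the tray's right far corner; this point is near its centre.
- wheel: bystander: black rubber wheel, 64 mm across, 26 mm high, lying flat at the far right; origin under its centre.
- stick: bystander: flat wooden craft stick 150 x 18 x 4 mm at the far left; origin under its centre.
- long: the long screwdriver, origin under the middle of its handle, axes as long_c
- short: the short screwdriver, origin under the middle of its handle, axes as short_c
- square: the try square, origin under the middle of its stock, axes as square_c
There are look-alikes about, which are no part of the job. What is shaped like the long but pink is not meant.

How it is judged:
At the end, for the whole second after the job is handed in: Both screwdrivers and the try square lie at rest, each flat in its own cut-out: handle or stock centre within 7 to 8 mm of its home place sideways and 4 mm in height, lengthwise axis within 0.09 rad (screwdrivers) or 0.1 rad (try square) of the cut-out's, level within 0.03 rad (x of long_c in the frame of long_seat between -0.008 and 0.008 m and y of long_c in the frame of long_seat between -0.007 and 0.007 m and z of long_c in the frame of long_seat between -0.004 and 0.004 m and angle between the x axis of long_c and the x axis of long_seat, either way round below 0.09 rad and angle between long_c's own x axis and vertical between 1.5408 and 1.6008 rad and linear speed of each of long, short, square below 0.02 m/s and x of short_c in the frame of short_seat between -0.008 and 0.008 m and y of short_c in the frame of short_seat between -0.007 and 0.007 m and z of short_c in the frame of short_seat between -0.004 and 0.004 m and angle between the x axis of short_c and the x axis of short_seat, either way round below 0.09 rad and angle between short_c's own x axis and vertical between 1.5408 and 1.6008 rad and x of square_c in the frame of square_seat between -0.008 and 0.008 m and y of square_c in the frame of square_seat between -0.008 and 0.008 m and z of square_c in the frame of square_seat between -0.004 and 0.004 m and angle between the x axis of square_c and the x axis of square_seat, either way round below 0.1 rad and angle between square_c's own z axis and vertical below 0.03 rad); the robot touches nothing.
It fails at once if a bystander (battery holder, saw, gear motor, marker, wheel or stick) is shifted by more than 30 mm (distance of any of battery_c, saw_c, motor_c, marker_c, wheel, stick from where it was at the start of the episode above 0.03 m).
It fails at once if the long screwdriver is let go in the air and falls from about 30 mm or more (contact force between long and the fingers below 0.02 N and height (world z) of long_c above 0.055 m).
It fails at once if the short screwdriver is let go in the air and falls from about 30 mm or more (contact force between short and the fingers below 0.02 N and height (world z) of short_c above 0.055 m).
It fails at once if the try square is let go in the air and falls from about 30 mm or more (contact force between square and the fingers below 0.02 N and height (world z) of square_c above 0.055 m).
It also fails if it takes over 67 s, if anything falls off the work surface, if the arm or the gripper's body presses on something with over 40 N, if the wrist force passes 120 N, or if a joint passes its speed limit or range.

## Working session

There is one attempt and no reset: what is moved stays moved. The work goes in short steps, Python scripts to look and compute and a tool call to move; the robot and the scene stay as the last step left them, time stands still between calls to the robot, and variables do not carry over. Pictures are saved under pics/ and viewed, at most 10 in all, crops included, and the job is handed in when it is done.

Besides the shell and the picture viewer there is one more tool, called after "Request:" by a JSON object that holds its "op" and its "data". drive_tool: Moves the arm, as the interface text tells. Its arguments: {"type":"object","properties":{"rows":{"type":"array"},"force":{"type":"number"}},"required":["rows"]}

```bash
mkdir -p pics; ls
python3 - <<'E'
from rig import manip, eyes, job
import cv2,numpy as np
s=manip.get_state();print({k:np.round(v,3) for k,v in s.items()})
for n in("scene","side","wrist"):
    c=eyes.get_calibration(n);print(n,{k:(np.round(v,4).tolist() if not isinstance(v,str) else v) for k,v in c.items()})
    cv2.imwrite(f"pics/{n}0.png",eyes.get_image(n)[:,:,::-1])
E
```

```text
pics
{'clock': np.float64(0.0), 'qpos': array([ 0.983,  0.277,  1.506, -0.   ,  1.361, -0.121]), 'qd': array([-0.001,  0.001,  0.   ,  0.001, -0.   ,  0.001]), 'effort': array([ 1.0000e-03, -4.1677e+01, -2.4581e+01, -0.0000e+00,  1.1000e-02,
        0.0000e+00]), 'position': array([0.258, 0.513, 0.241]), 'ee_rot': array([-0.   ,  0.231,  0.973, -0.001]), 'contact_force': array([-0.321,  0.316,  0.092]), 'moment': array([-0.044,  0.01 ,  0.039]), 'gripper_force': np.float64(0.0), 'width': np.float64(0.085)}
scene {'camera_matrix': [[350.7425, 0.0, 257.8641], [0.0, 350.7425, 191.1384], [0.0, 0.0, 1.0]], 'view': [[0.1654, 0.9861, -0.0117, -0.0175], [-0.7767, 0.1376, 0.6146, 0.4028], [0.6077, -0.0926, 0.7888, -1.4907], [0.0, 0.0, 0.0, 1.0]]}
side {'camera_matrix': [[400.5589, 0.0, 257.4056], [0.0, 400.5589, 191.6773], [0.0, 0.0, 1.0]], 'view': [[0.8809, -0.473, -0.017, -0.5018], [0.308, 0.5456, 0.7794, -0.1644], [-0.3594, -0.6919, 0.6263, -1.2254], [0.0, 0.0, 0.0, 1.0]]}
wrist {'camera_matrix': [[297.3186, 0.0, 258.3747], [0.0, 297.3186, 191.7376], [0.0, 0.0, 1.0]], 'view': [[0.4505, 0.8928, -0.002, -0.5736], [-0.8541, 0.4303, -0.292, 0.0366], [-0.2598, 0.1332, 0.9564, -0.3801], [0.0, 0.0, 0.0, 1.0]]}
```

View pics/scene0.png

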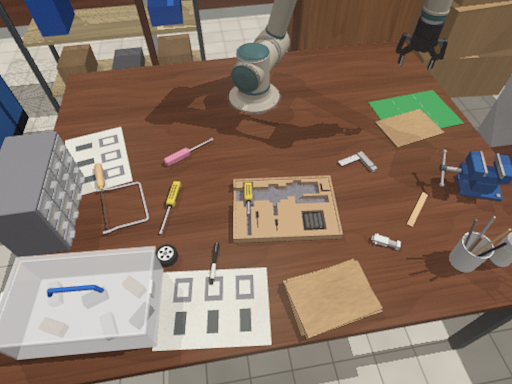

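View pics/side0.png

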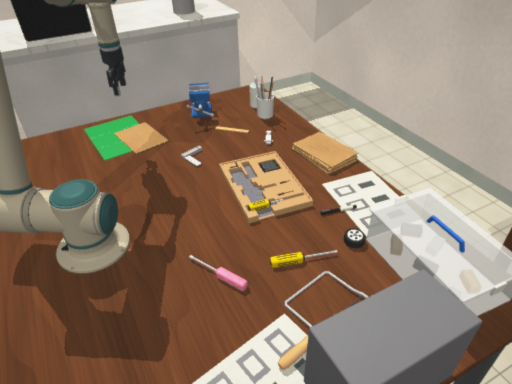

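The scene view looks back at the robot (down = +x, right = +y). Candidates:
- Long screwdriver: yellow on the desk at (173,193), shaft to about (163,232). The pink one at (180,157) is the look-alike and is ruled out.
- Short screwdriver: yellow in the tray's left (-y) panel at (248,193), so that panel is the long one's.
- Try square: at (358,160).

Next I'll measure these roughly and crop the tools.

```bash
cat > h.py <<'E'
import numpy as np, cv2
from rig import manip, eyes, job
def ray(cal,uv,wrist=False):
    K=np.array(cal["camera_matrix"]);V=np.array(cal["view"]);uv=np.atleast_2d(uv).astype(float)
    a=(uv-K[:2,2])/[K[0,0],K[1,1]]
    if wrist:
        t=np.linalg.norm(a,axis=1,keepdims=True);d=np.c_[a*np.sinc(t/np.pi)**1*1.0,np.cos(t)]
    else: d=np.c_[a,np.ones(len(a))]
    d=d*[1,-1,-1];R=V[:3,:3]
    return -R.T@V[:3,3], d@R
def onz(cal,uv,z,wrist=False):
    c,d=ray(cal,uv,wrist); return (c+d*((z-c[2])/d[:,2])[:,None])[:,:2]
def proj(cal,P,wrist=False):
    K=np.array(cal["camera_matrix"]);V=np.array(cal["view"]);P=np.atleast_2d(P)
    p=(P@V[:3,:3].T+V[:3,3])*[1,-1,-1]
    if wrist:
        r=np.linalg.norm(p[:,:2],axis=1,keepdims=True);a=p[:,:2]/r*np.arctan2(r,p[:,2:])
    else:a=p[:,:2]/p[:,2:]
    return a*[K[0,0],K[1,1]]+K[:2,2]
def yellow(img):
    h=cv2.cvtColor(img,cv2.COLOR_RGB2HSV); return cv2.inRange(h,(23,150,110),(35,255,255))
def blobs(m,amin=40):
    cs,_=cv2.findContours(m,cv2.RETR_EXTERNAL,cv2.CHAIN_APPROX_NONE)
    return sorted([c for c in cs if cv2.contourArea(c)>amin],key=cv2.contourArea,reverse=True)
def state():
    s=manip.get_state();print("t",round(float(s["clock"]),2),"pos",np.round(s["position"],4),"q",np.round(s["ee_rot"],3),"j",np.round(s["qpos"],2),"w",round(float(s["width"]),4),"F",np.round(s["contact_force"],1));return s
E
python3 - <<'E'
from h import *
c=eyes.get_calibration("scene");im=cv2.imread("pics/scene0.png")[:,:,::-1].copy()
for b in blobs(yellow(im)):
    r=cv2.minAreaRect(b);print("yellow",np.round(r[0]),np.round(onz(c,r[0],.02),3),np.round(r[1]),cv2.contourArea(b))
for n,p,z in[("tip",(162,232),.01),("square",(358,160),.007),("sq ends",(340,161),.007),("sqe2",(375,169),.007)]:print(n,onz(c,p,z).round(3))
P=onz(c,[(233,178),(332,177),(340,238),(234,240)],.024);print("tray",P.round(3))
w=eyes.get_calibration("wrist");V=w["view"];print("cam pos",-(V[:3,:3].T@V[:3,3]),"axis",-V[2,:3])
a=cv2.resize(im[140:250,140:260],None,fx=4,fy=4,interpolation=2);b=cv2.resize(im[140:250,320:400],None,fx=4,fy=4,interpolation=2)
cv2.imwrite("pics/crop1.png",np.hstack([a,b])[:,:,::-1])
E
```

```text
tip [[ 0.619 -0.383]]
square [[0.436 0.306]]
sq ends [[0.429 0.242]]
sqe2 [[0.487 0.35 ]]
tray [[ 0.455 -0.143]
 [ 0.509  0.185]
 [ 0.74   0.14 ]
 [ 0.693 -0.17 ]]
cam pos [0.19096053 0.54703089 0.37320671] axis [ 0.25997209 -0.13299511 -0.95641351]
```

View pics/crop1.png

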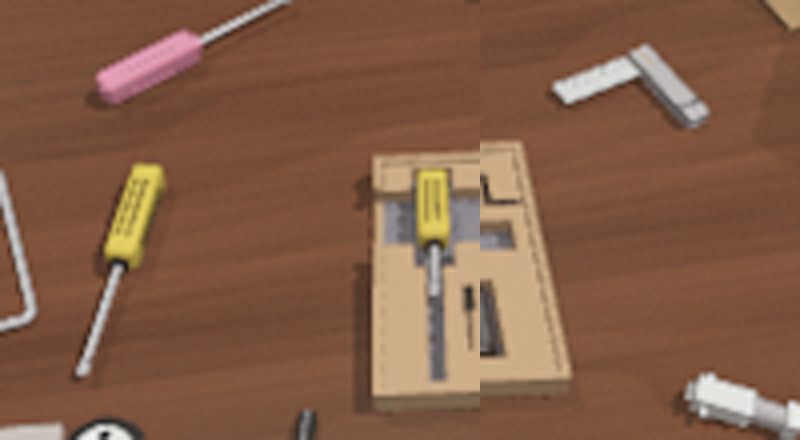

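Crop: the yellow long screwdriver lies handle toward the robot at scene (173,193). The short one is in the -y panel's bay. The square's stock is on the +y side, and its blade points to -y from the stock's near end. Now moving over the tray for a close look.

Request:
{"op": "drive_tool", "data": {"rows": [[[0,0,0.058],[2.8,-5.4,0.8],8.5],[[0,0,0.058],[2.8,-5.4,0.8],8.5],[[0,0,0.058],[2.8,-5.4,0.8],8.5],[[0,0,0.058],[2.8,-5.4,0.8],8.5],[[0,0,0.058],[2.8,-5.4,0.8],8.5],[[0,0,0.058],[2.8,-5.4,0.8],8.5],[[0,0,0.058],[2.8,-5.4,0.8],8.5],[[0,0,0.058],[2.8,-5.4,0.8],8.5]]}}

```text
clock: 1.15
position: [0.4833, 0.0797, 0.3066]
ee_rot: [0.0, 0.001, 1.0, 0.0]
contact_force: [1.1, 1.3, 0.1]
width: 0.0851
gripper_force: 0.0
```

Request:
{"op": "drive_tool", "data": {"rows": [[[0,0,0],[2,-2,0],8.5],[[0,0,0],[0,0,0],8.5]]}}

```text
clock: 1.4
position: [0.5038, 0.0598, 0.3058]
ee_rot: [-0.0, 0.003, 1.0, -0.0]
contact_force: [-0.2, 0.6, -0.2]
width: 0.085
gripper_force: 0.0
```

Run:
```python
from h import *
state();c=eyes.get_calibration("wrist");im=eyes.get_image("wrist");np.save("w1cal.npy",c,allow_pickle=True)
cv2.imwrite("pics/wrist1.png",im[:,:,::-1])
h=cv2.cvtColor(im,cv2.COLOR_RGB2HSV)
s0=cv2.cvtColor(cv2.imread("pics/scene0.png"),cv2.COLOR_BGR2HSV);print(s0[195,172],s0[193,248])
```

```text
t 1.4 pos [0.5038 0.0598 0.3058] q [-0.     0.003  1.    -0.   ] j [-0.02  0.14  1.53 -0.    1.47 -1.58] w 0.085 F [-0.2  0.6 -0.2]
[ 24 147 172] [ 25 146 208]
```

View pics/wrist1.png

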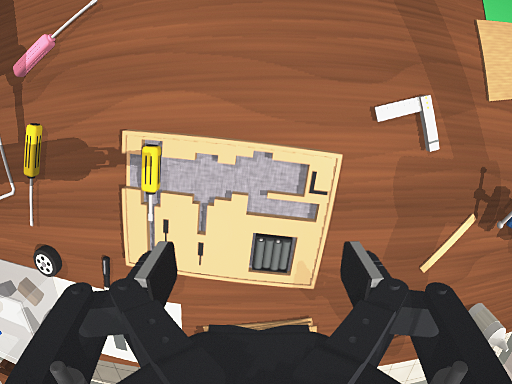

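The wrist view has right = +y and up = toward the robot:
- Long screwdriver at (33,150), with pink at (35,52).
- Short screwdriver in the left panel at (151,170).
- Empty short cut-out in the middle panel at (207,180).
- Square's cut-out on the right at (280,190), with the battery holder at (272,253).
- Square at (425,120).

I'll rectify the tray onto the floor plane to measure the seats.

```bash
sed -i 's/(23,150,110)/(21,110,90)/' h.py
python3 - <<'E'
from h import *
c=np.load("w1cal.npy",allow_pickle=True).item();im=cv2.imread("pics/wrist1.png")
def rect(z,name):
    # rows: x .42->.76 ; cols: y -.18->.22 ; 2 px/mm
    X,Y=np.meshgrid(np.arange(.44,.74,.0005),np.arange(-.18,.22,.0005),indexing="ij")
    P=proj(c,np.c_[X.ravel(),Y.ravel(),np.full(X.size,z)],True).reshape(*X.shape,2).astype(np.float32)
    o=cv2.remap(im,P[...,0],P[...,1],cv2.INTER_CUBIC);cv2.imwrite(name,o);return o
o=rect(.021,"pics/rect21.png")
for b in blobs(yellow(im[:,:,::-1].copy())):
    r=cv2.minAreaRect(b);q=onz(c,cv2.boxPoints(r),.026,True);print(np.round(r[0]),onz(c,r[0],.026,True).round(3),"edges",np.linalg.norm(np.diff(q,axis=0),axis=1).round(3))
print("corners top .024",onz(c,[(123,130),(342,155),(314,289),(126,262)],.024,True).round(4))
E
```

```text
[150. 169.] [[ 0.517 -0.1  ]] edges [0.072 0.029 0.07 ]
[ 32. 150.] [[ 0.476 -0.332]] edges [0.096 0.041 0.093]
corners top .024 [[ 0.4569 -0.141 ]
 [ 0.4994  0.1807]
 [ 0.728   0.1531]
 [ 0.6794 -0.1699]]
```

View pics/rect21.png

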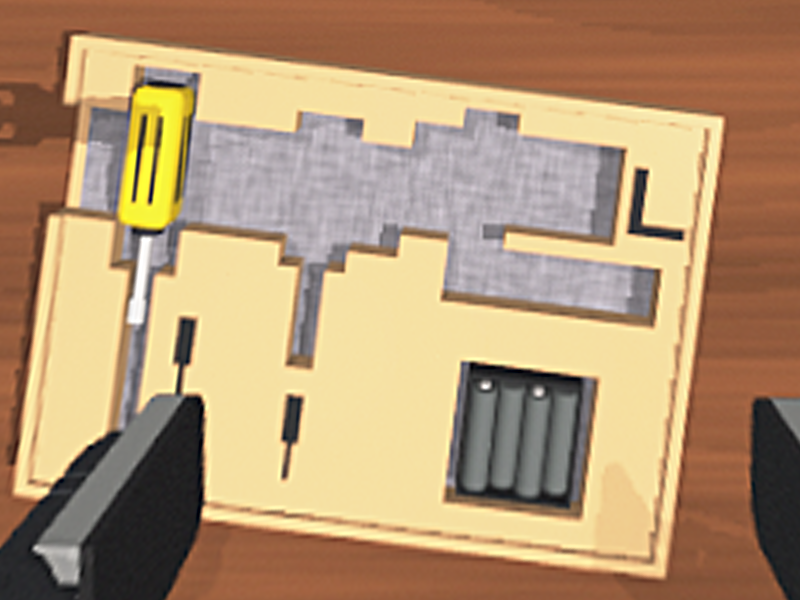

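The rectified view at 2 px/mm shows:
- Tray yaw is about -0.126 rad, and its size matches the drawing.
- The short seat is near (322,191), i.e. world (0.536,-0.019). The long seat is near (157,172), i.e. (0.526,-0.102).
- The square's stock bay centre is near (482,208), i.e. (0.544,0.061), with the blade bay at the far end toward +y.

Now hovering over the short screwdriver.

Request:
{"op": "drive_tool", "data": {"rows": [[[0,0,-0.025],[0.26,-3.2,-3],8.5],[[0,0,-0.025],[0.26,-3.2,-3],8.5],[[0,0,-0.025],[0.26,-3.2,-3],8.5],[[0,0,-0.025],[0.26,-3.2,-3],8.5],[[0,0,-0.026],[0.26,-3.2,-3],4.5],[[0,0,0],[0,0,0],4.5],[[0,0,0],[0,0,0],4.5]]}}

```text
clock: 2.33
position: [0.5157, -0.0971, 0.1568]
ee_rot: [0.0, 0.064, 0.998, 0.0]
contact_force: [-0.0, 0.7, 1.0]
width: 0.0453
gripper_force: 0.0
```

```bash
cat >> h.py <<'E'
def rect(c,im,z,x0,x1,y0,y1,s=.0005,wrist=True):
    X,Y=np.meshgrid(np.arange(x0,x1,s),np.arange(y0,y1,s),indexing="ij")
    P=proj(c,np.c_[X.ravel(),Y.ravel(),np.full(X.size,z)],wrist).reshape(*X.shape,2).astype(np.float32)
    return cv2.remap(im,P[...,0],P[...,1],cv2.INTER_CUBIC)
def yel(c,im,z,wrist=True):
    for b in blobs(yellow(np.ascontiguousarray(im)),100):
        q=onz(c,b.reshape(-1,2),z,wrist);r=cv2.minAreaRect((q*1000).astype(np.float32));print("yellow px",np.round(cv2.minAreaRect(b)[0]),"mm",np.round(r[0],1),np.round(r[1],1),"ang",round(r[2],1))
E
python3 - <<'E'
from h import *
state();c=eyes.get_calibration("wrist");im=eyes.get_image("wrist");np.save("w2cal.npy",c,allow_pickle=True)
cv2.imwrite("pics/w2.png",im[:,:,::-1])
yel(c,im,.032)
o=rect(c,im,.032,.44,.66,-.17,.09);cv2.imwrite("pics/rect2.png",o[:,:,::-1])
E
```

```text
t 2.33 pos [ 0.5157 -0.0971  0.1568] q [0.    0.064 0.998 0.   ] j [-0.32  0.27  1.75  0.    1.13 -1.76] w 0.0453 F [-0.   0.7  1. ]
yellow px [253. 188.] mm [ 515.9 -101.9] [25.3 69.1] ang 81.6
yellow px [ 43. 179.] mm [ 475.7 -328.4] [38.9 94. ] ang 73.4
```

View pics/rect2.png

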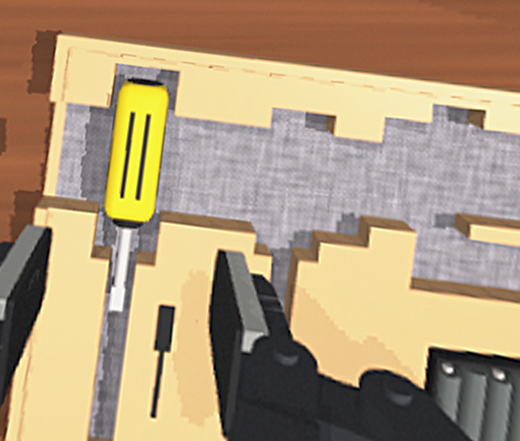

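Rectified at handle-top height, the short handle measures 25×69 mm, centred at (0.516,-0.102), with yaw about -0.13. It sits in the long bay with the trough free on both sides. Descending to grip.

Request:
{"op": "drive_tool", "data": {"rows": [[[0,0,0],[0,-0.5,-3.5],4.5],[[0,0,0],[0,0,-4],4.5],[[0,0,0],[0,0,-3],4.5],[[0,0,0],[0,0,-2],4.5],[[0,0,0],[0,0,-1],4.5],[[0,0,0],[0,0,0],4.5]]}}

```text
clock: 3.12
position: [0.5161, -0.1028, 0.0217]
ee_rot: [0.0, 0.064, 0.998, 0.0]
contact_force: [-0.4, -0.4, -0.5]
width: 0.0452
gripper_force: 0.0
```

Request:
{"op": "drive_tool", "data": {"rows": [[[0,0,0],[0,0,0],2],[[0,0,0],[0,0,0],2],[[0,0,0],[0,0,0],2],[[0,0,0],[0,0,0],2]], "force": 45}}

```text
clock: 3.62
position: [0.5169, -0.1037, 0.0226]
ee_rot: [0.001, 0.064, 0.998, -0.0]
contact_force: [-0.7, 1.2, 6.4]
width: 0.025
gripper_force: 45.7
```

Request:
{"op": "drive_tool", "data": {"rows": [[[0,0,0],[0,0,1],2],[[0,0,0],[0,0,2],2],[[0,0,0],[0,0,2],2],[[0,0,0],[0,0,0],2]]}}

```text
clock: 4.12
position: [0.5169, -0.104, 0.0729]
ee_rot: [0.002, 0.064, 0.998, -0.0]
contact_force: [0.1, -0.8, -0.7]
width: 0.0252
gripper_force: 44.8
```

Short screwdriver is gripped (25 mm) and lifted. Shift it over its own seat and look.

Request:
{"op": "drive_tool", "data": {"rows": [[[0,0,0],[0.65,2.8,0],2],[[0,0,0],[0.65,2.8,0],2],[[0,0,0],[0.65,2.85,0],2],[[0,0,0],[0,0,0],2],[[0,0,0],[0,0,0],2]]}}

```text
clock: 4.75
position: [0.5347, -0.0194, 0.0707]
ee_rot: [-0.001, 0.064, 0.998, -0.0]
contact_force: [0.0, -0.4, -0.5]
width: 0.0253
gripper_force: 44.8
```

Run:
```python
from h import *
s=state();c=eyes.get_calibration("wrist");im=eyes.get_image("wrist");z=s["position"][2]
yel(c,im,.032+z-.022)
a=rect(c,im,.021,.44,.66,-.17,.09);b=rect(c,im,.032+z-.022,.44,.66,-.17,.09)
cv2.imwrite("pics/rect3.png",np.vstack([a[:300],b[:300]])[:,:,::-1])
```

```text
t 4.75 pos [ 0.5347 -0.0194  0.0707] q [-0.001  0.064  0.998 -0.   ] j [-0.17  0.37  1.84 -0.    0.93 -1.61] w 0.0253 F [ 0.  -0.4 -0.5]
yellow px [258. 256.] mm [531.5 -18.9] [24.8 70.3] ang 82.6
```

View pics/rect3.png

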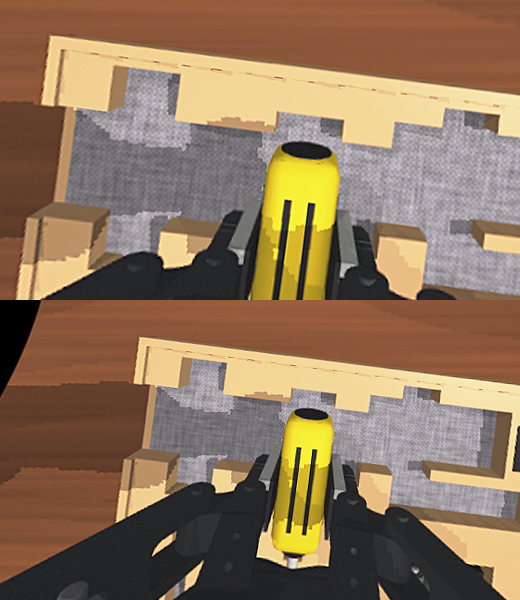

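The handle, seen at its own height, is centred at (0.5315,-0.019) and hangs above the short bay; the bay's near edge is at roughly (310,100) in the upper half. I'll measure the bay edges numerically (cream to grey) in the saved views.

Run:
```python
from h import *
th=-.126;T=np.array([[np.cos(th),-np.sin(th)],[np.sin(th),np.cos(th)]])
def trans(c,im,p0,d,n,z=.021):  # first cream<->gray changes along d (tray frame) from p0 (world)
    t=np.arange(0,n,.0005);P=p0+np.outer(t,T@np.array(d))
    uv=proj(c,np.c_[P,np.full(len(t),z)],True).astype(np.float32)
    v=cv2.remap(im,uv[None,:,0],uv[None,:,1],cv2.INTER_LINEAR)
    h=cv2.cvtColor(v,cv2.COLOR_RGB2HSV)[0].astype(int)
    cream=(h[:,1]>60)&(h[:,2]>170)&(h[:,0]<25)
    i=np.where(cream[1:]!=cream[:-1])[0]
    return [(float(round(t[k]*1000,1)),bool(cream[k])) for k in i]
for nm,f in(("w1","wrist1"),("w2","w2")):
    c=np.load(nm+"cal.npy",allow_pickle=True).item();im=cv2.imread(f"pics/{f}.png")[:,:,::-1].copy()
    for seat,s in(("short",(.5357,-.019)),("long",(.526,-.102)),("square",(.544,.061))):
        s=np.array(s)
        for off in(-.008,.008):
            print(nm,seat,"nearx",off,trans(c,im,s+T@[-.08,off],(1,0),.06))
        if seat=="short":
            for xo in(-.033,.033,.06,.075):print("  y-cross at x",xo,trans(c,im,s+T@[xo,-.03],(0,1),.06))
            print("  far",trans(c,im,s+T@[.03,0],(1,0),.08))
        if seat=="long":
            for xo in(-.045,.035,.043,.07):print("  y-cross at x",xo,trans(c,im,s+T@[xo,-.03],(0,1),.06))
        if seat=="square":
            print("  stock y at x=-.043",trans(c,im,s+T@[-.043,-.035],(0,1),.07)," x=+.03",trans(c,im,s+T@[.03,-.05],(0,1),.16))
            for y in(.03,.06):print("  blade x at y",y,trans(c,im,s+T@[-.06,y],(1,0),.14))
```

```text
w1 short nearx -0.008 [(17.0, False), (41.0, True)]
w1 short nearx 0.008 [(17.0, False), (41.5, True)]
  y-cross at x -0.033 [(14.5, True), (46.0, False)]
  y-cross at x 0.033 [(14.5, True), (45.5, False)]
  y-cross at x 0.06 [(23.5, True), (35.0, False)]
  y-cross at x 0.075 [(24.0, True), (35.5, False)]
  far [(57.5, False), (73.0, True)]
w1 long nearx -0.008 [(16.0, False), (28.0, True), (37.5, False), (38.0, True), (51.0, False), (52.0, True)]
w1 long nearx 0.008 [(16.0, False), (28.0, True), (37.5, False), (39.5, True)]
  y-cross at x -0.045 [(13.5, True), (45.0, False)]
  y-cross at x 0.035 [(13.5, True), (15.5, False), (17.5, True), (45.0, False)]
  y-cross at x 0.043 [(13.5, True), (14.5, False), (17.5, True), (45.0, False)]
  y-cross at x 0.07 [(23.0, True), (35.0, False), (52.0, True), (53.5, False)]
w1 square nearx -0.008 [(18.5, False), (30.5, True)]
w1 square nearx 0.008 [(18.5, False), (31.0, True)]
  stock y at x=-.043 [(20.0, True), (47.0, False)]  x=+.03 [(35.0, True), (142.0, False)]
  blade x at y 0.03 [(21.0, True), (69.5, False), (79.0, True), (107.5, False), (13
[... 784 characters left out ...]
6.0, False), (27.0, True), (30.0, False), (31.0, True)]
w2 square nearx 0.008 [(19.5, False), (21.0, True), (26.0, False), (28.0, True), (30.0, False), (31.0, True)]
  stock y at x=-.043 [(13.0, True), (14.0, False), (15.0, True), (18.5, False), (19.5, True), (47.0, False), (48.5, True)]  x=+.03 [(9.0, True), (9.5, False), (34.5, True), (142.0, False), (156.0, True)]
  blade x at y 0.03 [(1.0, True), (5.5, False), (8.0, True), (20.0, False), (21.0, True), (70.0, False), (79.0, True), (108.0, False), (135.5, True), (136.0, False), (137.0, True)]
  blade x at y 0.06 [(1.0, True), (5.5, False), (8.0, True), (20.0, False), (21.5, True), (70.5, False), (79.0, True), (108.5, False), (137.5, True)]
```

Bay edges agree across the views to about 1 mm: short seat (0.536,-0.020), long seat (0.526,-0.103), square seat (0.5435,0.0595), with widths 33.5/34 and 28 as given. Correcting by +3 mm in x and -1.5 mm in y, then lowering.

Request:
{"op": "drive_tool", "data": {"rows": [[[0,0,0],[0.3,-0.15,0],2],[[0,0,0],[0,0,0],2],[[0,0,0],[0,0,-1.5],2],[[0,0,0],[0,0,-1.2],2],[[0,0,0],[0,0,-1],2],[[0,0,0],[0,0,-0.8],2],[[0,0,0],[0,0,0],2]]}}

```text
clock: 5.68
position: [0.5377, -0.0204, 0.0255]
ee_rot: [-0.001, 0.064, 0.998, 0.0]
contact_force: [-0.8, -0.5, -0.8]
width: 0.0251
gripper_force: 44.8
```

Request:
{"op": "drive_tool", "data": {"rows": [[[0,0,0],[0,0,-0.2],2],[[0,0,0],[0,0,-0.1],2],[[0,0,0],[0,0,0],2]]}}

```text
clock: 6.05
position: [0.5384, -0.0205, 0.0235]
ee_rot: [0.0, 0.064, 0.998, 0.0]
contact_force: [0.1, 0.0, -1.0]
width: 0.0251
gripper_force: 44.8
```

Request:
{"op": "drive_tool", "data": {"rows": [[[0,0,0],[0,0,0],3.5],[[0,0,0],[0,0,0],4.4],[[0,0,0],[0,0,0],4.4],[[0,0,0],[0,0,2],4.4],[[0,0,0],[0,0,5],4.4],[[0,0,0],[0,0,5],4.4],[[0,0,0],[0,0,0],4.4]]}}

```text
clock: 6.92
position: [0.5413, -0.0209, 0.1476]
ee_rot: [0.005, 0.064, 0.998, -0.0]
contact_force: [0.8, 0.1, -0.0]
width: 0.0442
gripper_force: 0.0
```

Run:
```python
from h import *
s=state();c=eyes.get_calibration("wrist");im=eyes.get_image("wrist");np.save("w3cal.npy",c,allow_pickle=True);cv2.imwrite("pics/w3.png",im[:,:,::-1])
yel(c,im,.032); yel(c,im,.026)
```

```text
t 6.92 pos [ 0.5413 -0.0209  0.1476] q [ 0.005  0.064  0.998 -0.   ] j [-0.17  0.29  1.73  0.    1.11 -1.61] w 0.0442 F [ 0.8  0.1 -0. ]
yellow px [258. 184.] mm [536.5 -20.5] [25.4 68.9] ang 83.4
yellow px [  4. 169.] mm [ 481.4 -306.4] [18.9 92.5] ang 66.2
yellow px [258. 184.] mm [538.3 -20.7] [26.  70.6] ang 83.4
yellow px [  4. 169.] mm [ 481.8 -313.6] [19.4 94.7] ang 66.2
```

Short screwdriver lies at (0.5365,-0.0205), within 1 mm of its seat, and its apparent size fits the 32 mm top height. Next: hover over the long screwdriver.

Request:
{"op": "drive_tool", "data": {"rows": [[[0,0,-0.025],[-1.1,-5.15,0.2],4.4],[[0,0,-0.025],[-1.1,-5.15,0.2],4.4],[[0,0,-0.025],[-1.1,-5.15,0.2],4.4],[[0,0,-0.025],[-1.1,-5.15,0.2],4.4],[[0,0,-0.025],[-1.1,-5.15,0.2],4.4],[[0,0,-0.025],[-1.1,-5.15,0.2],4.4],[[0,0,0],[0,0,0],4.4],[[0,0,0],[0,0,0],4.4]]}}

```text
clock: 7.98
position: [0.4713, -0.3285, 0.1536]
ee_rot: [-0.001, 0.139, 0.99, 0.001]
contact_force: [-0.0, 1.1, 0.3]
width: 0.0437
gripper_force: 0.0
```

Run:
```python
from h import *
s=state();c=eyes.get_calibration("wrist");im=eyes.get_image("wrist");np.save("w4cal.npy",c,allow_pickle=True);cv2.imwrite("pics/w4.png",im[:,:,::-1])
yel(c,im,.026)
```

```text
t 7.97 pos [ 0.4713 -0.3285  0.1536] q [-0.001  0.139  0.99   0.001] j [-0.73  0.34  1.64  0.    1.16 -2.02] w 0.0437 F [-0.   1.1  0.3]
yellow px [243. 194.] mm [ 475.3 -344. ] [25.3 94.1] ang 73.9
yellow px [506. 173.] mm [536.2 -41.6] [20.4 72.6] ang 89.6
```

Long handle: centre (0.4753,-0.344), 25×94 mm, yaw -0.281, and the tool's yaw matches. Descend and grip.

Request:
{"op": "drive_tool", "data": {"rows": [[[0,0,0],[0.4,-1.6,-3.5],4.5],[[0,0,0],[0,0,-4],4.5],[[0,0,0],[0,0,-3],4.5],[[0,0,0],[0,0,-2],4.5],[[0,0,0],[0,0,-1.1],4.5],[[0,0,0],[0,0,0],4.5]]}}

```text
clock: 8.78
position: [0.4762, -0.3442, 0.0188]
ee_rot: [-0.001, 0.138, 0.99, 0.001]
contact_force: [0.7, 0.7, -0.3]
width: 0.0448
gripper_force: 0.0
```

Request:
{"op": "drive_tool", "data": {"rows": [[[0,0,0],[0,0,0],2],[[0,0,0],[0,0,0],2],[[0,0,0],[0,0,0],2],[[0,0,0],[0,0,0],2]], "force": 45}}

```text
clock: 9.28
position: [0.4769, -0.346, 0.0204]
ee_rot: [0.001, 0.139, 0.99, -0.0]
contact_force: [0.1, 1.2, 5.7]
width: 0.0253
gripper_force: 45.6
```

Request:
{"op": "drive_tool", "data": {"rows": [[[0,0,0],[0,0,1],2],[[0,0,0],[0,0,2],2],[[0,0,0],[0,0,3],2],[[0,0,0],[0,0,0],2]]}}

```text
clock: 9.78
position: [0.4774, -0.3468, 0.0816]
ee_rot: [0.002, 0.139, 0.99, -0.001]
contact_force: [-0.0, -0.5, -0.8]
width: 0.0249
gripper_force: 44.8
```

Request:
{"op": "drive_tool", "data": {"rows": [[[0,0,0.031],[1,4.85,0],2],[[0,0,0.031],[1,4.85,0],2],[[0,0,0.031],[1,4.85,0],2],[[0,0,0.03],[1,4.85,0],2],[[0,0,0.03],[1,4.85,0],2],[[0,0,0],[0,0,0],2],[[0,0,0],[0,0,0],2]]}}

```text
clock: 10.65
position: [0.5257, -0.103, 0.0785]
ee_rot: [-0.001, 0.062, 0.998, -0.0]
contact_force: [0.0, 0.2, -1.4]
width: 0.0252
gripper_force: 44.9
```

Run:
```python
from h import *
s=state();c=eyes.get_calibration("wrist");im=eyes.get_image("wrist");z=s["position"][2]
yel(c,im,.026+z-.0204)
```

```text
t 10.65 pos [ 0.5257 -0.103   0.0785] q [-0.001  0.062  0.998 -0.   ] j [-0.32  0.36  1.83 -0.    0.95 -1.77] w 0.0252 F [ 0.   0.2 -1.4]
yellow px [258. 246.] mm [ 522.4 -102.5] [24.9 93.7] ang 82.9
yellow px [373. 220.] mm [510.9 -45.2] [21.4 50.1] ang 82.8
```

Request:
{"op": "drive_tool", "data": {"rows": [[[0,0,0],[0.2,0,0],2],[[0,0,0],[0,0,0],2],[[0,0,0],[0,0,-1.5],2],[[0,0,0],[0,0,-1.3],2],[[0,0,0],[0,0,-1.2],2],[[0,0,0],[0,0,-0.8],2],[[0,0,0],[0,0,0],2]]}}

```text
clock: 11.58
position: [0.5278, -0.1028, 0.0304]
ee_rot: [-0.001, 0.063, 0.998, 0.0]
contact_force: [0.1, -0.1, -1.8]
width: 0.0249
gripper_force: 44.9
```

Request:
{"op": "drive_tool", "data": {"rows": [[[0,0,0],[0,0,-0.2],2],[[0,0,0],[0,0,-0.1],2],[[0,0,0],[0,0,0],2]]}}

```text
clock: 11.95
position: [0.5284, -0.103, 0.0286]
ee_rot: [0.0, 0.063, 0.998, -0.0]
contact_force: [0.5, 0.2, -1.2]
width: 0.025
gripper_force: 44.9
```

Request:
{"op": "drive_tool", "data": {"rows": [[[0,0,0],[0,0,-0.2],2],[[0,0,0],[0,0,0],2],[[0,0,0],[0,0,0],2]]}}

```text
clock: 12.32
position: [0.5286, -0.1031, 0.0265]
ee_rot: [0.0, 0.063, 0.998, -0.0]
contact_force: [-0.3, -0.7, -0.3]
width: 0.0248
gripper_force: 45.1
```

Request:
{"op": "drive_tool", "data": {"rows": [[[0,0,0],[0,0,-0.1],2],[[0,0,0],[0,0,0],2]]}}

```text
clock: 12.58
position: [0.5286, -0.1031, 0.0264]
ee_rot: [0.0, 0.063, 0.998, -0.0]
contact_force: [-1.5, 0.8, 8.0]
width: 0.0247
gripper_force: 46.0
```

Seated on the floor (8 N up). Release and rise, then check.

Request:
{"op": "drive_tool", "data": {"rows": [[[0,0,0],[0,0,0],3.5],[[0,0,0],[0,0,0],4.4],[[0,0,0],[0,0,0],4.4],[[0,0,0],[0,0,2],4.4],[[0,0,0],[0,0,5],4.4],[[0,0,0],[0,0,5],4.4],[[0,0,0],[0,0,0],4.4]]}}

```text
clock: 13.45
position: [0.5312, -0.1039, 0.1493]
ee_rot: [0.004, 0.063, 0.998, -0.001]
contact_force: [0.1, -0.3, -0.6]
width: 0.0442
gripper_force: 0.0
```

Run:
```python
from h import *
s=state();c=eyes.get_calibration("wrist");im=eyes.get_image("wrist");np.save("w5cal.npy",c,allow_pickle=True);cv2.imwrite("pics/w5.png",im[:,:,::-1])
yel(c,im,.032)
sc=eyes.get_image("scene");cs=eyes.get_calibration("scene");cv2.imwrite("pics/scene5.png",sc[:,:,::-1])
print(onz(cs,[(361,152),(376,170),(341,162)],.014).round(3), onz(np.load("w1cal.npy",allow_pickle=True).item(),[(424,97),(434,150),(376,112)],.012,True).round(3))
```

```text
t 13.45 pos [ 0.5312 -0.1039  0.1493] q [ 0.004  0.063  0.998 -0.001] j [-0.32  0.29  1.73  0.    1.11 -1.77] w 0.0442 F [ 0.1 -0.3 -0.6]
yellow px [260. 182.] mm [ 526.1 -102.8] [25.4 93. ] ang 82.6
yellow px [348. 184.] mm [536.3 -24. ] [28.8 70.1] ang 82.9
[[0.406 0.326]
 [0.497 0.348]
 [0.44  0.241]] [[0.405 0.32 ]
 [0.488 0.346]
 [0.435 0.235]]
```

Long screwdriver is at (0.526,-0.103), under 1 mm from its seat. Now to the square. Its yaw is about -2.84, so it needs +2.71 rad to reach -0.126. I'll approach with the tool turned -2.71 so that j6 stays in range.

Request:
{"op": "drive_tool", "data": {"rows": [[[0,0,-0.17],[-0.45,2.75,0.2],5],[[0,0,-0.17],[-0.45,2.75,0.2],5],[[0,0,-0.17],[-0.45,2.75,0.2],5],[[0,0,-0.17],[-0.45,2.75,0.2],5],[[0,0,-0.17],[-0.45,2.75,0.2],5],[[0,0,-0.17],[-0.45,2.75,0.2],5],[[0,0,-0.17],[-0.45,2.75,0.2],5],[[0,0,-0.17],[-0.45,2.75,0.2],5]]}}

```text
clock: 14.55
position: [0.4907, 0.1177, 0.1592]
ee_rot: [-0.001, 0.679, 0.735, -0.002]
contact_force: [0.1, -0.2, -0.3]
width: 0.0499
gripper_force: 0.0
```

Request:
{"op": "drive_tool", "data": {"rows": [[[0,0,-0.17],[-0.45,2.75,0],5],[[0,0,-0.17],[-0.45,2.75,0],5],[[0,0,-0.17],[-0.45,2.75,0],5],[[0,0,-0.17],[-0.45,2.75,0],5],[[0,0,-0.17],[-0.45,2.75,0],5],[[0,0,-0.17],[-0.45,2.75,0],5],[[0,0,-0.17],[-0.45,2.75,0],5],[[0,0,-0.17],[-0.45,2.75,0],5]]}}

```text
clock: 15.55
position: [0.4549, 0.3372, 0.1589]
ee_rot: [0.001, 0.989, 0.145, -0.002]
contact_force: [0.2, 0.1, -0.6]
width: 0.0502
gripper_force: 0.0
```

Request:
{"op": "drive_tool", "data": {"rows": [[[0,0,0],[0,0,0],5],[[0,0,0],[0,0,0],5]]}}

```text
clock: 15.8
position: [0.4555, 0.336, 0.1598]
ee_rot: [0.001, 0.989, 0.148, -0.001]
contact_force: [0.6, -0.8, -0.2]
width: 0.0499
gripper_force: 0.0
```

Run:
```python
from h import *
s=state();c=eyes.get_calibration("wrist");im=eyes.get_image("wrist");np.save("w6cal.npy",c,allow_pickle=True);cv2.imwrite("pics/w6.png",im[:,:,::-1])
p=s["position"]
o=rect(c,im,.014,.36,.56,.2,.4);cv2.imwrite("pics/rect6.png",np.hstack([o,cv2.resize(im,(400,300))[:0] if 0 else o[:, :0]])[:,:,::-1])
```

```text
t 15.8 pos [0.4555 0.336  0.1598] q [ 0.001  0.989  0.148 -0.001] j [ 0.51  0.32  1.65 -0.    1.17  1.79] w 0.0499 F [ 0.6 -0.8 -0.2]
```

View pics/rect6.png

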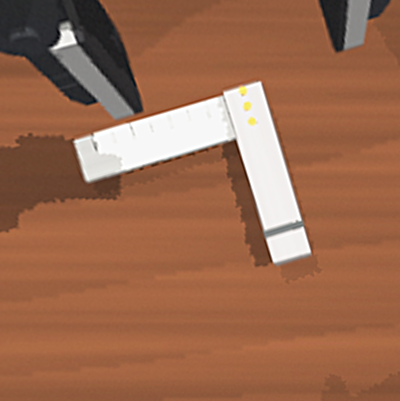

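Rectified at stock-top height, the square's stock spans (241,87) to (292,257): centre (0.446,0.333), 88×20 mm, yaw .29 mod π, with the blade toward -y at the near end. The grasp point at x=-14 mm is (0.459,0.337), and the tool yaw matches. Descend.

Request:
{"op": "drive_tool", "data": {"rows": [[[0,0,0],[0.3,0.1,-3.5],4.2],[[0,0,0],[0,0,-4],4.2],[[0,0,0],[0,0,-3],4.2],[[0,0,0],[0,0,-2.5],4.2],[[0,0,0],[0,0,-1],4.2],[[0,0,0],[0,0,-0.4],4.2],[[0,0,0],[0,0,0],4.2],[[0,0,0],[0,0,0],4.2]]}}

```text
clock: 16.85
position: [0.4599, 0.3383, 0.0183]
ee_rot: [-0.0, 0.989, 0.147, 0.001]
contact_force: [-0.6, -0.1, -0.3]
width: 0.0418
gripper_force: 0.0
```

Request:
{"op": "drive_tool", "data": {"rows": [[[0,0,0],[0,0,0],1.4],[[0,0,0],[0,0,0],1.4],[[0,0,0],[0,0,0],1.4],[[0,0,0],[0,0,0],1.4]], "force": 70}}

```text
clock: 17.35
position: [0.4597, 0.3382, 0.0183]
ee_rot: [-0.0, 0.989, 0.148, 0.001]
contact_force: [0.0, -0.4, 5.2]
width: 0.0177
gripper_force: 68.7
```

Grip is shallow (z 0.018, 17.7 mm); reopen, go 4 mm lower and regrip.

Request:
{"op": "drive_tool", "data": {"rows": [[[0,0,0],[0,0,0],4.2],[[0,0,0],[0,0,0],4.2],[[0,0,0],[0,0,0],4.2],[[0,0,0],[0,0,-0.4],4.2],[[0,0,0],[0,0,0],4.2],[[0,0,0],[0,0,0],4.2]]}}

```text
clock: 18.1
position: [0.4592, 0.338, 0.0132]
ee_rot: [0.0, 0.989, 0.147, -0.0]
contact_force: [0.9, -0.0, -0.1]
width: 0.0418
gripper_force: 0.0
```

Request:
{"op": "drive_tool", "data": {"rows": [[[0,0,0],[0,0,0],1.4],[[0,0,0],[0,0,0],1.4],[[0,0,0],[0,0,0],1.4],[[0,0,0],[0,0,0],1.4]]}}

```text
clock: 18.6
position: [0.4594, 0.3381, 0.0137]
ee_rot: [-0.0, 0.989, 0.147, 0.0]
contact_force: [0.1, 0.3, 3.5]
width: 0.0179
gripper_force: 70.2
```

Request:
{"op": "drive_tool", "data": {"rows": [[[0,0,0],[0,0,1],1.4],[[0,0,0],[0,0,1],1.4],[[0,0,0],[0,0,0],1.4]]}}

```text
clock: 18.98
position: [0.46, 0.3384, 0.0343]
ee_rot: [-0.0, 0.989, 0.147, 0.001]
contact_force: [0.8, 0.1, -1.3]
width: 0.0182
gripper_force: 69.5
```

Run:
```python
from h import *
s=state();im=eyes.get_image("wrist");c=eyes.get_calibration("wrist");cv2.imwrite("pics/w7.png",im[:,:,::-1])
cs=eyes.get_calibration("side");sd=eyes.get_image("side");cv2.imwrite("pics/side7.png",sd[:,:,::-1])
u=proj(cs,[.446,.30,.03])[0].astype(int);print(u)
a=cv2.resize(sd[max(u[1]-60,0):u[1]+60,u[0]-60:u[0]+60],(384,384),interpolation=2)
cv2.imwrite("pics/v7.png",np.hstack([a,im[:,80:480]])[:,:,::-1])
```

```text
t 18.98 pos [0.46   0.3384 0.0343] q [-0.     0.989  0.147  0.001] j [ 0.51  0.46  1.8  -0.    0.88  1.79] w 0.0182 F [ 0.8  0.1 -1.3]
[193 150]
```

View pics/v7.png

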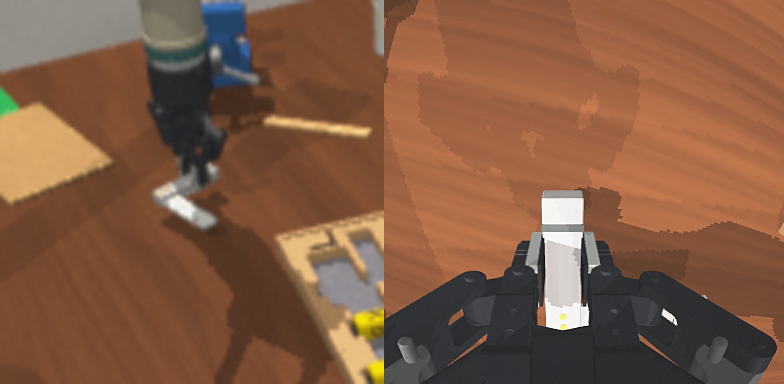

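The square is held level by the stock, clear of the desk; in the wrist view its non-blade end is at about (563,192) with the pads on both sides. Lift, turn +2.72 and carry it over the seat.

Request:
{"op": "drive_tool", "data": {"rows": [[[0,0,0.17],[0.43,-1.73,1.5],1.4],[[0,0,0.17],[0.43,-1.73,1.5],1.4],[[0,0,0.17],[0.43,-1.73,1.5],1.4],[[0,0,0.17],[0.43,-1.73,1],1.4],[[0,0,0.17],[0.43,-1.73,0],1.4],[[0,0,0.17],[0.43,-1.73,0],1.4],[[0,0,0.17],[0.43,-1.73,0],1.4],[[0,0,0.17],[0.43,-1.73,0],1.4]]}}

```text
clock: 20.08
position: [0.4934, 0.1989, 0.0879]
ee_rot: [-0.0, 0.674, 0.738, -0.0]
contact_force: [0.0, 0.7, -1.7]
width: 0.0177
gripper_force: 69.5
```

Request:
{"op": "drive_tool", "data": {"rows": [[[0,0,0.17],[0.43,-1.73,0],1.4],[[0,0,0.17],[0.43,-1.73,0],1.4],[[0,0,0.17],[0.43,-1.73,0],1.4],[[0,0,0.17],[0.43,-1.73,0],1.4],[[0,0,0.17],[0.43,-1.73,0],1.4],[[0,0,0.17],[0.43,-1.73,0],1.4],[[0,0,0.17],[0.43,-1.73,0],1.4],[[0,0,0.17],[0.43,-1.73,0],1.4]]}}

```text
clock: 21.08
position: [0.5277, 0.0606, 0.0879]
ee_rot: [-0.001, 0.06, 0.998, 0.0]
contact_force: [0.2, -0.6, -1.6]
width: 0.0182
gripper_force: 69.5
```

Request:
{"op": "drive_tool", "data": {"rows": [[[0,0,0],[0,0,0],1.4],[[0,0,0],[0,0,0],1.4],[[0,0,0],[0,0,0],1.4]]}}

```text
clock: 21.45
position: [0.5277, 0.0619, 0.0882]
ee_rot: [-0.0, 0.063, 0.998, 0.0]
contact_force: [-0.5, -0.7, -2.1]
width: 0.0181
gripper_force: 69.5
```

Run:
```python
from h import *
s=state();c=eyes.get_calibration("wrist");im=eyes.get_image("wrist");np.save("w8cal.npy",c,allow_pickle=True);cv2.imwrite("pics/w8.png",im[:,:,::-1])
z=s["position"][2]
th=-.126;T=np.array([[np.cos(th),-np.sin(th)],[np.sin(th),np.cos(th)]])
# whitish pixels in front of pads
h=cv2.cvtColor(im,cv2.COLOR_RGB2HSV);m=((h[...,1]<45)&(h[...,2]>180)).astype(np.uint8)
for b in blobs(m,150)[:4]:
    p=b.reshape(-1,2);i=p[:,1].argmin();q=onz(c,p,z+.0005,True)
    loc=(q-s["position"][:2])@T   # tray-frame offsets from TCP
    print("px bbox",cv2.boundingRect(b),"tray-frame rel TCP mm x",(loc.min(0)*1000).round(1),(loc.max(0)*1000).round(1))
```

```text
t 21.45 pos [0.5277 0.0619 0.0882] q [-0.     0.063  0.998  0.   ] j [-0.01  0.35  1.82  0.    0.97 -1.46] w 0.0181 F [-0.5 -0.7 -2.1]
px bbox (211, 180, 124, 51) tray-frame rel TCP mm x [-41.2 -22.5] [-16.3  35.9]
px bbox (241, 284, 44, 45) tray-frame rel TCP mm x [15.4 -9.4] [47.6 14.4]
px bbox (0, 356, 64, 28) tray-frame rel TCP mm x [ 132.4 -301.5] [ 200.9 -177.3]
px bbox (239, 232, 40, 44) tray-frame rel TCP mm x [-15.3  -9.5] [9.6 9.6]
```

Run:
```python
from h import *
c=np.load("w8cal.npy",allow_pickle=True).item();im=cv2.imread("pics/w8.png")
a=rect(c,im,.0885,.46,.60,-.0,.14,.00025);b=rect(c,im,.021,.46,.60,-.02,.16,.0005)
a=cv2.resize(a,(560,560));b=cv2.resize(b,(240,186));o=np.zeros((560,800,3),np.uint8);o[:,:560]=a;o[:186,560:]=b
o[200:500,560:800]=im[150:350,178:338][:, :].repeat(1,0)[:200].repeat(2,0)[:300].repeat(2,1)[:, 40:280]
cv2.imwrite("pics/v8.png",o)
```

```text
(no output)
```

View pics/v8.png

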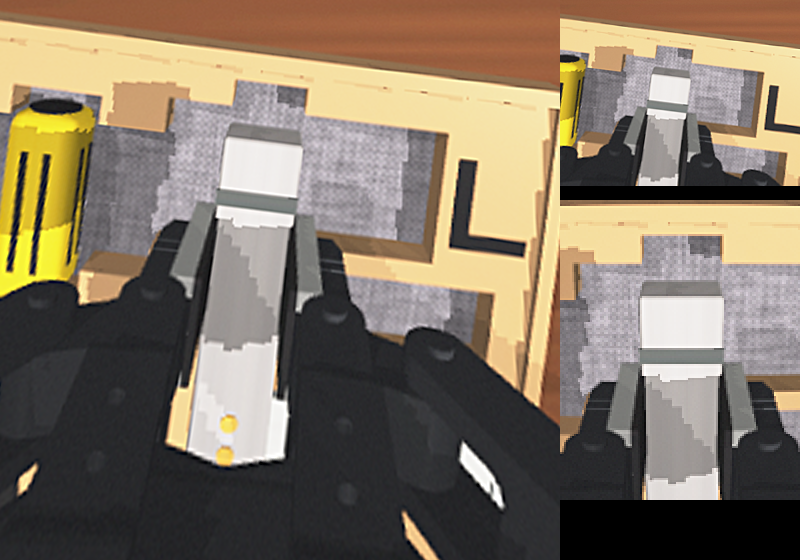

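In the left panel (0.25 mm/px at the stock's top), the near end of the stock is at (262,140), i.e. (0.495,0.0655), and its 20 mm width fits. That puts the stock centre at about (0.5405,0.060) against the seat at (0.5435,0.0595). Shift +2.5 mm in x and lower.

Request:
{"op": "drive_tool", "data": {"rows": [[[0,0,0],[0.25,-0.05,0],1.4],[[0,0,0],[0,0,-1.5],1.4],[[0,0,0],[0,0,-1.5],1.4],[[0,0,0],[0,0,-1.2],1.4],[[0,0,0],[0,0,-0.8],1.4],[[0,0,0],[0,0,-0.6],1.4],[[0,0,0],[0,0,0],1.4],[[0,0,0],[0,0,0],1.4]]}}

```text
clock: 22.5
position: [0.531, 0.0607, 0.0327]
ee_rot: [0.0, 0.063, 0.998, 0.0]
contact_force: [-0.6, 0.5, -2.9]
width: 0.0182
gripper_force: 69.5
```

Request:
{"op": "drive_tool", "data": {"rows": [[[0,0,0],[0,0,-0.4],1.4],[[0,0,0],[0,0,-0.3],1.4],[[0,0,0],[0,0,0],1.4],[[0,0,0],[0,0,0],1.4]]}}

```text
clock: 23.0
position: [0.5306, 0.0607, 0.0253]
ee_rot: [0.0, 0.063, 0.998, 0.0]
contact_force: [0.0, -0.2, -2.8]
width: 0.0184
gripper_force: 69.5
```

Request:
{"op": "drive_tool", "data": {"rows": [[[0,0,0],[0,0,-0.3],1.4],[[0,0,0],[0,0,-0.1],1.4],[[0,0,0],[0,0,0],1.4],[[0,0,0],[0,0,0],1.4]]}}

```text
clock: 23.5
position: [0.5306, 0.0607, 0.0213]
ee_rot: [0.0, 0.063, 0.998, 0.0]
contact_force: [0.2, 1.6, -1.7]
width: 0.0177
gripper_force: 69.5
```

Request:
{"op": "drive_tool", "data": {"rows": [[[0,0,0],[0,0,-0.15],1.4],[[0,0,0],[0,0,0],1.4],[[0,0,0],[0,0,0],1.4]]}}

```text
clock: 23.88
position: [0.5306, 0.0607, 0.0198]
ee_rot: [-0.0, 0.063, 0.998, 0.0]
contact_force: [-0.0, 0.6, -2.1]
width: 0.0177
gripper_force: 69.5
```

Request:
{"op": "drive_tool", "data": {"rows": [[[0,0,0],[0,0,-0.1],1.4],[[0,0,0],[0,0,0],1.4],[[0,0,0],[0,0,0],1.4]]}}

```text
clock: 24.25
position: [0.5306, 0.0607, 0.0197]
ee_rot: [0.0, 0.063, 0.998, 0.0]
contact_force: [-2.1, -0.3, 5.6]
width: 0.018
gripper_force: 70.4
```

Request:
{"op": "drive_tool", "data": {"rows": [[[0,0,0],[0,0,-0.1],1.4],[[0,0,0],[0,0,0],1.4],[[0,0,0],[0,0,0],1.4]]}}

```text
clock: 24.62
position: [0.5306, 0.0607, 0.0196]
ee_rot: [0.0, 0.063, 0.998, 0.0]
contact_force: [-4.3, 0.0, 13.3]
width: 0.0179
gripper_force: 71.4
```

On the floor at the expected height (z .0197). Release, rise and check everything.

Request:
{"op": "drive_tool", "data": {"rows": [[[0,0,0],[0,0,0.1],3],[[0,0,0],[0,0,0],3.6],[[0,0,0],[0,0,0],3.6],[[0,0,0],[0,0,2],3.6],[[0,0,0],[0,0,5],3.6],[[0,0,0],[0,0,5],3.6],[[0,0,0],[0,0,0],3.6],[[0,0,0],[0,0,0],3.6]]}}

```text
clock: 25.62
position: [0.53, 0.0607, 0.1383]
ee_rot: [-0.001, 0.063, 0.998, 0.0]
contact_force: [0.2, 0.1, -0.4]
width: 0.0357
gripper_force: 0.0
```

Run:
```python
from h import *
s=state();c=eyes.get_calibration("wrist");im=eyes.get_image("wrist");np.save("w9cal.npy",c,allow_pickle=True);cv2.imwrite("pics/w9.png",im[:,:,::-1])
yel(c,im,.032)
th=-.126;T=np.array([[np.cos(th),-np.sin(th)],[np.sin(th),np.cos(th)]]);seat=np.array([.5435,.0595])
def prof(p0,d,n,z):
    t=np.arange(0,n,.0005);P=seat+(T@np.array(p0))+np.outer(t,T@np.array(d))
    uv=proj(c,np.c_[P,np.full(len(t),z)],True).astype(np.float32)
    v=cv2.cvtColor(cv2.remap(im,uv[None,:,0],uv[None,:,1],1),cv2.COLOR_RGB2HSV)[0].astype(int)
    w=(v[:,1]<30)&(v[:,2]>195);i=np.where(w)[0]
    runs=np.split(i,np.where(np.diff(i)>3)[0]+1) if len(i) else []
    return [(float(round(t[r[0]]*1000,1)),float(round(t[r[-1]]*1000,1))) for r in runs if len(r)>3]
for y in(-.005,0,.005):print("stock along x from -60, y",y,prof((-.06,y),(1,0),.12,.020))
for x in(-.035,-.02,0,.015):print("stock across y from -30, x",x,prof((x,-.03),(0,1),.06,.020))
for y in(.03,.06,.075):print("blade across x from 0, y",y,prof((0,y),(1,0),.065,.0145))
print("blade along y from 0 at x=.034",prof((.034,0),(0,1),.11,.0145))
```

```text
t 25.62 pos [0.53   0.0607 0.1383] q [-0.001  0.063  0.998  0.   ] j [-0.02  0.3   1.75  0.    1.09 -1.46] w 0.0357 F [ 0.2  0.1 -0.4]
yellow px [ 95. 209.] mm [526.1 -96.4] [32.6 96. ] ang 82.8
yellow px [173. 211.] mm [536.3 -16.7] [28.9 71.3] ang 82.6
stock along x from -60, y -0.005 [(14.5, 27.0), (31.5, 103.5)]
stock along x from -60, y 0 [(14.5, 27.0), (31.5, 82.5), (88.5, 90.5), (96.0, 98.5)]
stock along x from -60, y 0.005 [(14.5, 27.0), (31.5, 103.5)]
stock across y from -30, x -0.035 [(20.5, 39.0)]
stock across y from -30, x -0.02 [(20.5, 39.0)]
stock across y from -30, x 0 [(20.0, 39.0)]
stock across y from -30, x 0.015 [(20.5, 39.0)]
blade across x from 0, y 0.03 [(22.0, 44.0)]
blade across x from 0, y 0.06 [(22.0, 41.0)]
blade across x from 0, y 0.075 [(22.0, 44.0)]
blade along y from 0 at x=.034 [(1.5, 31.5), (47.5, 89.5)]
```

The stock centre is (-1.0,-0.3) mm from its seat with no yaw error, and the blade is inside its bay at floor height. Both screwdrivers are unmoved and the gripper is clear, so I'm handing in.

```bash
python3 -c "
from rig import job
print(job.sign_off())"
```

```text
the job is handed in; nothing more can be done
None
```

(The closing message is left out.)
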